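Count two red tester tins into the carry tray

TASK

Count out two of the three small red paint tins into the black carry tray: set both down upright on the tray's floor, without dropping them. Leave the third red tin standing where it is.

Things in the scene. Friction and masses are not known exactly. Their poses are not given: they have to be found in the camera images.
- red1_c (a point): One of three alike: small round paint tester tin, all red with thin bright steel rims, standing upright: diameter 54 mm (56 over the thin rims, which do not collide), height 62 mm, about 0.2 kg, rigid. This point is its centre, half-way up (31 mm above its underside); z is its axis, up. The three red tins stand on the bench mixed with blue, white and green tins of the same size, in two rows of three, all at least 110 mm apart centre to centre. Any two of the red ones will do.
- red2_c (a point): Another, alike: small round paint tester tin, all red with thin bright steel rims, standing upright: diameter 54 mm (56 over the thin rims, which do not collide), height 62 mm, about 0.2 kg, rigid. This point is its centre, half-way up (31 mm above its underside); z is its axis, up. 
- red3_c (a point): The third, alike: small round paint tester tin, all red with thin bright steel rims, standing upright: diameter 54 mm (56 over the thin rims, which do not collide), height 62 mm, about 0.2 kg, rigid. This point is its centre, half-way up (31 mm above its underside); z is its axis, up. 
- tray: Empty black plastic open carry tray lying loose on the bench, about 0.7 kg: outside 280 mm along its x, 180 mm along its y, 30 mm high; walls and floor 5 mm thick, so inside it is 270 x 170 mm with its floor 5 mm above the bench. Origin at the centre of its underside; z up.
There are look-alikes about, which are no part of the job. Leave any orange or purple look-alike of the part that bears red2_c alone.

How it is judged (in metres and radians):
At the end, for the whole second after the job is handed in: Exactly two red tins stand on the tray's floor, within its walls, tilted less than 10 degrees; the third red tin stands upright (within 10 degrees) less than 30 mm from where it began; all three are at rest (under 0.03 m/s) (((angle between each of red1_c, red2_c, red3_c's own z axis and vertical below 0.17 rad and linear speed of each of red1, red2, red3 below 0.03 m/s and distance of red1_c from where it was at the start of the episode below 0.03 m and x of red2_c in the frame of tray between -0.13 and 0.13 m and y of red2_c in the frame of tray between -0.08 and 0.08 m and z of red2_c in the frame of tray between 0.02 and 0.046 m and x of red3_c in the frame of tray between -0.13 and 0.13 m and y of red3_c in the frame of tray between -0.08 and 0.08 m and z of red3_c in the frame of tray between 0.02 and 0.046 m) or (x of red1_c in the frame of tray between -0.13 and 0.13 m and y of red1_c in the frame of tray between -0.08 and 0.08 m and z of red1_c in the frame of tray between 0.02 and 0.046 m and angle between each of red1_c, red2_c, red3_c's own z axis and vertical below 0.17 rad and linear speed of each of red1, red2, red3 below 0.03 m/s and distance of red2_c from where it was at the start of the episode below 0.03 m and x of red3_c in the frame of tray between -0.13 and 0.13 m and y of red3_c in the frame of tray between -0.08 and 0.08 m and z of red3_c in the frame of tray between 0.02 and 0.046 m) or (x of red1_c in the frame of tray between -0.13 and 0.13 m and y of red1_c in the frame of tray between -0.08 and 0.08 m and z of red1_c in the frame of tray between 0.02 and 0.046 m and angle between each of red1_c, red2_c, red3_c's own z axis and vertical below 0.17 rad and linear speed of each of red1, red2, red3 below 0.03 m/s and x of red2_c in the frame of tray between -0.13 and 0.13 m and y of red2_c in the frame of tray between -0.08 and 0.08 m and z of red2_c in the frame of tray between 0.02 and 0.046 m and distance of red3_c from where it was at the start of the episode below 0.03 m))); the robot touches nothing.
It fails at once if a red tin is dropped or slammed into the tray: it moves faster than 0.9 m/s within 30 mm of standing on the tray's floor (a free fall of more than about 40 mm) ((horizontal distance between red1_c and tray below 0.16 m and z of red1_c in the frame of tray below 0.066 m and linear speed of red1 above 0.9 m/s) or (horizontal distance between red2_c and tray below 0.16 m and z of red2_c in the frame of tray below 0.066 m and linear speed of red2 above 0.9 m/s) or (horizontal distance between red3_c and tray below 0.16 m and z of red3_c in the frame of tray below 0.066 m and linear speed of red3 above 0.9 m/s)).
It also fails if it takes over 61 s, if anything falls off the work surface, if the arm or the gripper's body presses on something with over 40 N, if the wrist force passes 120 N, or if a joint passes its speed limit or range.

ROBOT

A 6-joint arm with a two-finger parallel gripper is mounted at the origin on the work surface. World frame = base frame: x ahead of the robot, y to its left, z up, the work surface at z = 0. Lengths are in m, angles in degrees, forces in N, time in s.
With the tool pointing down it reaches from about 0.325 to 0.925 m from the base axis. Payload 3.1 kg.
Tool frame: the origin (TCP) lies at the very end of the fingers, on their centre line; the grasp point (between the pads) lies env.grip_depth behind it (env.grip_depth is the distance from the TCP to the grasp point, in m); z points along the fingers, y is the line along which they close (so a half turn about z gives the same grasp; the last joint's range is limited). The gripper opens to 85 mm and grips with 20 to 120 N. Pads are 22 mm wide; open, the fingers measure 114 mm over their backs; the gripper's body (76 mm by 85 mm) begins 54 mm behind the grasp point. The pads swing forward as they close: fully open they stand 13 mm farther back than shut.
Start: joints at [66.108, 12.427, 92.441, -0, 75.132, -6.429], TCP at [0.188, 0.596, 0.231] pointing down, gripper open.
Joint ranges: [-157.48, 157.48], [-44.54, 120.13], [17.64, 146.25], [-64.5, 244.5], [7.68, 150.69], [-147.95, 147.95]. Speed limits (degrees/s): [159.86, 159.86, 180, 180, 180, 180].

INTERFACE

Orientations are given as [roll, pitch, yaw] about the fixed x, y, z axes, in that order (R = Rz(yaw) Ry(pitch) Rx(roll)).
In Python, from cell import env gives the robot as it stands.
- The arm moves only by the tool play_rows, never from a script. Its argument "steps" is a list of rows, each a list of 3 entries, a list of its own where there are three numbers: the finger opening in cm, from 0 to 8.54, then the shift along the world's x, y, z in cm, then the turn, a rotation vector about the world's x, y, z in rad. In form: [[fingers, [dx, dy, dz], [rx, ry, rz]], ...]. A call has 1 to 5 rows; each row is the pose to reach, as a shift and turn from the pose commanded when the call began; what a row does not reach only later rows make up. A row lasts 1/12 s, in which the tool goes at most 41.7 mm and 7.16 degrees, less where a joint would pass 70% of its speed; a pose out of reach is approached as far as the arm can. A call with a gripper value outside its range is refused whole. The fingers move at their own pace and stop on an object; the grip force is fixed at half the most. Time passes only in rows, so rows that repeat a pose let the fingers close. It gives the time, the measured TCP pose, the force, the opening and the grip force at its end, in the units of the state.
- env.get_state(): the state, without advancing time (a new reading comes with each control period).
- env.get_image(name): name is "side" or "top"; returns (picture, depth): 384x512x3 uint8, red, green, blue; 384x512 float32, m along the optical axis (not along the pixel's ray), 0 where there is no reading.
- env.get_calibration(name): a dict with "intrinsics" (3x3 intrinsics, pixels), "R" (3x3) and "t" (3): a world point X has camera coordinates R X + t. Camera axes: x right, y down, z forward; pixel columns grow to the right and rows downward; lengths in m; the calibration is good to about 2 mm. A picture is of the moment at which its call begins. get_calibration takes no time and is no camera call.
- env.job_done(): hands the job in; it is judged then, once.
The state is a dict: "time": time; "q": joint angles; "qd": joint speeds; "effort": joint torques, N m; "eef_pos": TCP position; "orientation": TCP orientation; "contact_force": force on the tool from outside, world axes, zero at the start; "torque": the same for the moment, N m; "opening": finger opening in m; "finger_force": force on a finger pad.
Only numpy, scipy, OpenCV 4.12 (cv2) and the standard library are available. Lean on these libraries where they do the work, as an engineer would, in place of code of your own. Each camera call takes 0.05 s, during which the arm holds its last target. There are 200 camera calls.

## Working session

There is one attempt and no reset: what is moved stays moved. The work goes in short steps, Python scripts to look and compute and a tool call to move; the robot and the scene stay as the last step left them, time stands still between calls to the robot, and variables do not carry over. Pictures are saved under pics/ and viewed, at most 10 in all, crops included, and the job is handed in when it is done.

Besides the shell and the picture viewer there is one more tool, called after "Emit:" as a command line: name --argument value ..., lists and objects as JSON in quotes. play_rows: Moves the arm, as the interface text tells. Its arguments: {"type":"object","properties":{"steps":{"type":"array"}},"required":["steps"]}

```bash
mkdir -p pics
python3 - <<'E'
from cell import env
import cv2,numpy as np
s=env.get_state();print({k:np.round(v,3) for k,v in s.items()},env.grip_depth)
for n in("top","side"):
    im,d=env.get_image(n);cv2.imwrite(f"pics/{n}0.png",im[...,::-1]);np.save(f"pics/{n}0.npy",d);c=env.get_calibration(n);print(n,c)
E
```

```text
{'time': np.float64(0.0), 'q': array([ 6.6109e+01,  1.2477e+01,  9.2530e+01,  1.0000e-03,  7.5132e+01,
       -6.4300e+00]), 'qd': array([ 0.064, -0.   , -0.047,  0.059,  0.162, -0.079]), 'effort': array([-0.0000e+00, -3.9683e+01, -3.0386e+01, -0.0000e+00,  9.0000e-03,
       -0.0000e+00]), 'eef_pos': array([0.187, 0.595, 0.23 ]), 'orientation': array([-1.79862e+02, -1.60000e-02,  1.62538e+02]), 'contact_force': array([-0.131, -0.148,  0.075]), 'torque': array([0.026, 0.019, 0.005]), 'finger_force': np.float64(0.0), 'opening': np.float64(0.085)} 0.0187
top {'intrinsics': array([[460.7889982 ,   0.        , 255.67035954],
       [  0.        , 460.7889982 , 198.65984704],
       [  0.        ,   0.        ,   1.        ]]), 'R': array([[ 0.01650646, -0.99943809, -0.02917244],
       [-0.99467285, -0.01344461, -0.10220155],
       [ 0.10175191,  0.03070402, -0.99433586]]), 't': array([0.01428687, 0.48524993, 1.07357203])}
side {'intrinsics': array([[445.95295141,   0.        , 258.42375682],
       [  0.        , 445.95295141, 183.43674064],
       [  0.        ,   0.        ,   1.        ]]), 'R': array([[ 0.82301497, -0.56798102,  0.00662689],
       [-0.34018914, -0.50221614, -0.79501591],
       [ 0.45488208,  0.6520556 , -0.60655238]]), 't': array([-0.38537618,  0.2049516 ,  0.87650367])}
```

View pics/top0.png

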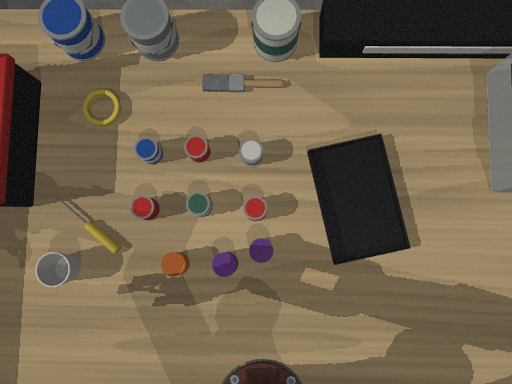

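View pics/side0.png

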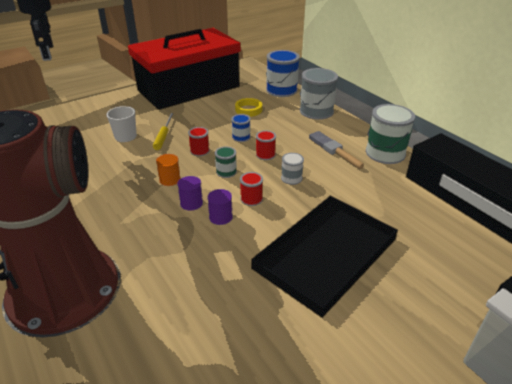

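Red tins in the top view are at (197,148), (145,208) and (255,208). Things that could be mistaken for them are the orange tin (175,264), the purple ones (225,264) and (261,250), and the red toolbox (5,130). The tray is at about (358,200). Next I measure these and crop the chosen tins.

```bash
cat > h.py <<'E'
from cell import env
import cv2,numpy as np
def world(n,d):
    c=env.get_calibration(n);K=c["intrinsics"];v,u=np.mgrid[:384,:512]
    P=np.stack([(u-K[0,2])/K[0,0]*d,(v-K[1,2])/K[1,1]*d,d],-1)
    return (P-c["t"])@c["R"]
def ray(n,u,v,z):
    c=env.get_calibration(n);r=c["R"].T@np.linalg.inv(c["intrinsics"])@[u,v,1];o=-c["R"].T@c["t"]
    return o+r*(z-o[2])/r[2]
E
python3 - <<'E'
from h import *
im=cv2.imread("pics/top0.png");d=np.load("pics/top0.npy");W=world("top",d)
m=((W[...,2]>.052)&(W[...,2]<.072)&(d>0)).astype(np.uint8);m[:, :100]=0
n,l,st,c=cv2.connectedComponentsWithStats(m)
for i in range(1,n):
    if 100<st[i,4]<900:
        p=W[l==i];(x,y),r=cv2.minEnclosingCircle(np.argwhere(l==i)[:,::-1].astype(np.float32))
        print(st[i],c[i].round(1),"px circle",round(x,1),round(y,1),round(r,1),"med",np.median(p,0).round(4),"ray",ray("top",x,y,.062).round(4),"hsv",np.median(cv2.cvtColor(im,cv2.COLOR_BGR2HSV)[l==i],0))
# tray
t=((im.max(2)<45)).astype(np.uint8);t[:60]=0;t[:,:290]=0
t=cv2.morphologyEx(t,cv2.MORPH_OPEN,np.ones((5,5)))
k=max(cv2.findContours(t,0,2)[0],key=cv2.contourArea)
b=cv2.boxPoints(cv2.minAreaRect(k));Q=np.array([ray("top",*p,.03) for p in b])
print("tray",b,Q.round(3),Q.mean(0),[np.linalg.norm(Q[i]-Q[i-1]) for i in range(4)])
cv2.imwrite("pics/crop.png",cv2.resize(im[120:290,120:300],None,fx=3,fy=3))
E
```

```text
[130  23  45  30 185] [157.7  43.8] px circle 152.2 33.0 23.0 med [0.8466 0.2537 0.0617] ray [0.8789 0.2762 0.062 ] hsv [30. 16. 95.]
[254  37  43  16 161] [274.5  47.1] px circle 275.0 38.0 21.0 med [ 0.8417 -0.0174  0.0619] ray [ 0.8672 -0.0193  0.062 ] hsv [74. 87. 57.]
[496  62  16 128 557] [500.1 126.6] px circle 505.0 125.5 63.8 med [ 0.6547 -0.54    0.0624] ray [ 0.6584 -0.5516  0.062 ] hsv [ 33.  15. 117.]
[184 135  24  23 445] [195.5 146.1] px circle 195.5 146.3 12.0 med [0.603  0.1634 0.0627] ray [0.6026 0.1633 0.062 ] hsv [  1. 184. 154.]
[134 137  24  24 444] [145.5 148.1] px circle 145.5 148.3 12.0 med [0.5969 0.2806 0.0626] ray [0.5966 0.281  0.062 ] hsv [109. 175. 125.]
[239 139  24  24 446] [250.5 149.9] px circle 250.5 150.0 12.0 med [0.5949 0.0343 0.0625] ray [0.5949 0.0344 0.062 ] hsv [ 20.   16.  172.5]
[186 192  24  24 453] [197.4 203.2] px circle 197.3 203.1 12.0 med [0.4691 0.1549 0.0629] ray [0.4691 0.155  0.062 ] hsv [73. 92. 88.]
[130 195  25  24 462] [141.7 206.6] px circle 141.8 206.7 12.2 med [0.4585 0.2838 0.063 ] ray [0.4589 0.284  0.062 ] hsv [  1.  18
[... 226 characters left out ...]
0067 0.0626] ray [0.3641 0.0074 0.062 ] hsv [139. 133.  87.]
[161 252  24  25 469] [172.7 263.8] px circle 172.6 263.7 12.4 med [0.329  0.2071 0.0629] ray [0.3295 0.2077 0.062 ] hsv [ 11. 183. 153.]
[212 252  24  25 470] [223.6 264. ] px circle 223.7 264.0 12.3 med [0.3308 0.0906 0.0629] ray [0.3308 0.0908 0.062 ] hsv [138. 135.  88.]
tray [[306.8741  150.203  ]
 [382.5236  132.44855]
 [409.50485 247.41211]
 [333.85538 265.16656]] [[ 0.603 -0.099  0.03 ]
 [ 0.648 -0.279  0.03 ]
 [ 0.375 -0.338  0.03 ]
 [ 0.331 -0.163  0.03 ]] [ 0.48923269 -0.21995688  0.03      ] [np.float64(0.2787148994974564), np.float64(0.18555448561172116), np.float64(0.2785905804928541), np.float64(0.18058342411293565)]
```

View pics/crop.png

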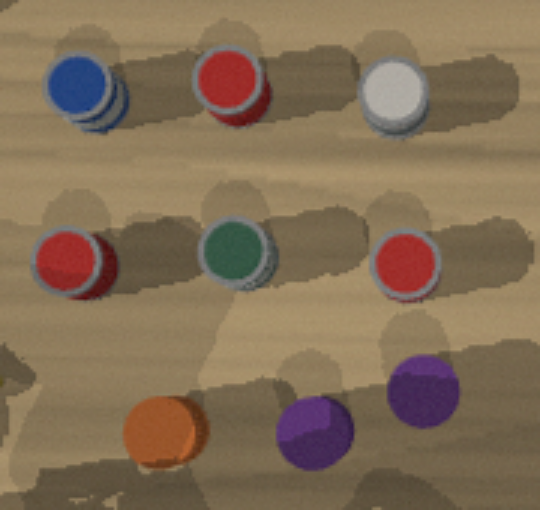

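The crop confirms three rimmed red tins at crop pixels (228,80), (405,262) and (67,260). The rimless orange and purple ones are decoys.

- **Tins to move:** A at (0.603, 0.1635) and B at (0.461, 0.0225). C stays.
- **Tray:** centre (0.489, -0.220), long axis at about 13°. The measured sides, 0.279 x 0.183, fit.

Now to above A.

Emit:
play_rows --steps '[[8.5, [2.77, -2.88, 0], [0, 0, 0]], [8.5, [5.54, -5.76, 0], [0, 0, 0]], [8.5, [8.3, -8.64, 0], [0, 0, 0]], [8.5, [11.1, -11.52, 0], [0, 0, 0]], [8.5, [13.8, -14.4, 0], [0, 0, 0]]]'

```text
time: 0.52
eef_pos: [0.3262, 0.4505, 0.2307]
orientation: [-180.0, -0.0, 162.6]
contact_force: [0.3, 1.0, -0.5]
opening: 0.0849
finger_force: 0.0
```

Emit:
play_rows --steps '[[8.5, [2.77, -2.88, 0], [0, 0, 0]], [8.5, [5.54, -5.76, 0], [0, 0, 0]], [8.5, [8.3, -8.64, 0], [0, 0, 0]], [8.5, [11.1, -11.52, 0], [0, 0, 0]], [8.5, [13.8, -14.4, 0], [0, 0, 0]]]'

```text
time: 0.93
eef_pos: [0.4643, 0.3064, 0.2309]
orientation: [-180.0, -0.0, 162.5]
contact_force: [-0.0, 0.4, 0.4]
opening: 0.0848
finger_force: 0.0
```

Emit:
play_rows --steps '[[8.5, [2.77, -2.88, 0], [0, 0, 0]], [8.5, [5.54, -5.76, 0], [0, 0, 0]], [8.5, [8.3, -8.64, 0], [0, 0, 0]], [8.5, [11.1, -11.52, 0], [0, 0, 0]], [8.5, [13.9, -14.4, 0], [0, 0, 0]]]'

```text
time: 1.35
eef_pos: [0.6032, 0.1625, 0.2307]
orientation: [-180.0, -0.1, 162.5]
contact_force: [0.8, 1.3, -0.1]
opening: 0.0852
finger_force: 0.0
```

Emit:
play_rows --steps '[[8.5, [0, 0, -3], [0, 0, 0]], [8.5, [0, 0, -6], [0, 0, 0]], [8.5, [0, 0, -9], [0, 0, 0]], [8.5, [0, 0, -11], [0, 0, 0]], [8.5, [0, 0, -12], [0, 0, 0]]]'

```text
time: 1.77
eef_pos: [0.5993, 0.1634, 0.1064]
orientation: [-179.8, -0.4, 162.5]
contact_force: [-0.6, 0.2, -0.2]
opening: 0.0849
finger_force: 0.0
```

Emit:
play_rows --steps '[[8.5, [0, 0, 0], [0, 0, 0]], [8.5, [0, 0, -2], [0, 0, 0]], [8.5, [0, 0, -4], [0, 0, 0]], [8.5, [0, 0, -6], [0, 0, 0]], [8.5, [0, 0, -7], [0, 0, 0]]]'

```text
time: 2.18
eef_pos: [0.6025, 0.1644, 0.0408]
orientation: [-180.0, -0.0, 162.6]
contact_force: [-0.5, 0.6, 0.1]
opening: 0.0853
finger_force: 0.0
```

Emit:
play_rows --steps '[[8.5, [0, 0, -1], [0, 0, 0]], [8.5, [0, 0, -2], [0, 0, 0]], [8.5, [0, 0, -2], [0, 0, 0]], [7, [0, 0, -2], [0, 0, 0]], [6, [0, 0, -2], [0, 0, 0]]]'

```text
time: 2.6
eef_pos: [0.6035, 0.1644, 0.0224]
orientation: [180.0, 0.1, 162.5]
contact_force: [-0.4, -0.4, -0.1]
opening: 0.0636
finger_force: 0.0
```

Emit:
play_rows --steps '[[5, [0, 0, 0], [0, 0, 0]], [4.5, [0, 0, 0], [0, 0, 0]], [4.5, [0, 0, 0], [0, 0, 0]], [4.5, [0, 0, 0], [0, 0, 0]], [4.5, [0, 0, 0], [0, 0, 0]]]'

```text
time: 3.02
eef_pos: [0.604, 0.1644, 0.0229]
orientation: [179.9, 0.2, 162.5]
contact_force: [0.4, -0.9, 5.6]
opening: 0.0531
finger_force: 63.4
```

Emit:
play_rows --steps '[[4.5, [0, 0, 1], [0, 0, 0]], [4.5, [0, 0, 3], [0, 0, 0]], [4.5, [0, 0, 6], [0, 0, 0]], [4.5, [0, 0, 9], [0, 0, 0]], [4.5, [0, 0, 11], [0, 0, 0]]]'

```text
time: 3.43
eef_pos: [0.6024, 0.1644, 0.1332]
orientation: [180.0, 0.0, 162.5]
contact_force: [0.6, 0.7, -1.6]
opening: 0.0531
finger_force: 63.4
```

Emit:
play_rows --steps '[[4.5, [0, -1, 0], [0, 0, 0]], [4.5, [-0.4, -3, 0], [0, 0, 0]], [4.5, [-0.8, -6, 0], [0, 0, 0]], [4.5, [-1.3, -9, 0], [0, 0, 0]], [4.5, [-1.8, -12, 0], [0, 0, 0]]]'

```text
time: 3.85
eef_pos: [0.5819, 0.0427, 0.1286]
orientation: [-179.9, -0.3, 162.6]
contact_force: [0.3, 0.1, -3.1]
opening: 0.0527
finger_force: 63.6
```

Emit:
play_rows --steps '[[4.5, [-0.5, -3, 0], [0, 0, 0]], [4.5, [-0.9, -6, 0], [0, 0, 0]], [4.5, [-1.4, -9, 0], [0, 0, 0]], [4.5, [-1.8, -12, 0], [0, 0, 0]], [4.5, [-2.2, -15, 0], [0, 0, 0]]]'

```text
time: 4.27
eef_pos: [0.5596, -0.1071, 0.1285]
orientation: [-180.0, -0.3, 162.5]
contact_force: [0.1, -0.4, -2.8]
opening: 0.0527
finger_force: 63.6
```

Emit:
play_rows --steps '[[4.5, [-0.4, -3, 0], [0, 0, 0]], [4.5, [-0.8, -6, 0], [0, 0, 0]], [4.5, [-1.3, -8.5, 0], [0, 0, 0]], [4.5, [-1.5, -10, 0], [0, 0, 0]], [4.5, [-1.5, -10, 0], [0, 0, 0]]]'

```text
time: 4.68
eef_pos: [0.5455, -0.2086, 0.1294]
orientation: [-180.0, -0.2, 162.3]
contact_force: [0.7, 0.3, -2.1]
opening: 0.0526
finger_force: 63.7
```

Run:
```python
from h import *
s=env.get_state();print(s["time"],s["eef_pos"],s["opening"],s["finger_force"])
im,d=env.get_image("side");cv2.imwrite("pics/s1.png",im[...,::-1])
hs=cv2.cvtColor(im,cv2.COLOR_RGB2HSV);W=world("side",d)
m=(((hs[...,0]<6)|(hs[...,0]>175))&(hs[...,1]>150)&(hs[...,2]>60)&(d>0)).astype(np.uint8);m[:110]=0;m[:,:180]=0
n,l,st,c=cv2.connectedComponentsWithStats(m)
for i in range(1,n):
    if st[i,4]>40: print(st[i],W[l==i].min(0).round(3),W[l==i].max(0).round(3))
```

```text
4.6833 [ 0.54546509 -0.20862817  0.12935255] 0.05264843254456274 63.70171666145325
[191 128  15   8  95] [0.439 0.264 0.059] [0.48  0.302 0.065]
[190 136  19  19 278] [0.431 0.252 0.003] [0.478 0.286 0.058]
[243 173  18  11 150] [ 0.441 -0.     0.059] [0.483 0.042 0.066]
[341 173  13  12 123] [ 0.523 -0.233  0.166] [ 0.555 -0.187  0.2  ]
[335 183  25  27 372] [ 0.517 -0.237  0.109] [ 0.553 -0.193  0.164]
[240 184  22  20 348] [ 0.432 -0.008  0.004] [0.475 0.039 0.057]
```

Tin A is held, bottom at about 0.107 with the TCP at 0.129, and it is over the tray. Lowering it.

Emit:
play_rows --steps '[[4.5, [0, 0, -2], [0, 0, 0]], [4.5, [0, 0, -4], [0, 0, 0]], [4.5, [0, 0, -6], [0, 0, 0]], [4.5, [0, 0, -7.5], [0, 0, 0]], [4.5, [0, 0, -8.5], [0, 0, 0]]]'

```text
time: 5.15
eef_pos: [0.5456, -0.2031, 0.0432]
orientation: [179.9, -0.3, 162.6]
contact_force: [-0.2, 0.1, -3.2]
opening: 0.0532
finger_force: 63.7
```

Emit:
play_rows --steps '[[4.5, [0, 0, -0.5], [0, 0, 0]], [4.5, [0, 0, -1], [0, 0, 0]], [4.5, [0, 0, -1.3], [0, 0, 0]], [4.5, [0, 0, -1.5], [0, 0, 0]], [4.5, [0, 0, -1.6], [0, 0, 0]]]'

```text
time: 5.57
eef_pos: [0.5482, -0.206, 0.0309]
orientation: [-180.0, 0.1, 162.5]
contact_force: [-0.4, -0.7, -2.6]
opening: 0.0527
finger_force: 63.7
```

Emit:
play_rows --steps '[[4.5, [0, 0, -0.1], [0, 0, 0]], [4.5, [0, 0, -0.2], [0, 0, 0]], [4.5, [0, 0, -0.25], [0, 0, 0]], [4.5, [0, 0, -0.25], [0, 0, 0]], [4.5, [0, 0, -0.25], [0, 0, 0]]]'

```text
time: 5.98
eef_pos: [0.5476, -0.2059, 0.028]
orientation: [-180.0, 0.0, 162.5]
contact_force: [0.8, 0.3, -2.0]
opening: 0.053
finger_force: 63.7
```

Emit:
play_rows --steps '[[5.5, [0, 0, 0], [0, 0, 0]], [6, [0, 0, 0], [0, 0, 0]], [7, [0, 0, 0], [0, 0, 0]], [8, [0, 0, 0], [0, 0, 0]], [8, [0, 0, 0], [0, 0, 0]]]'

```text
time: 6.4
eef_pos: [0.5479, -0.206, 0.0282]
orientation: [-180.0, 0.0, 162.5]
contact_force: [0.8, 0.3, 0.3]
opening: 0.0801
finger_force: 0.0
```

Emit:
play_rows --steps '[[8, [0, 0, 2], [0, 0, 0]], [8.5, [0, 0, 4], [0, 0, 0]], [8.5, [0, 0, 7], [0, 0, 0]], [8.5, [0, 0, 10], [0, 0, 0]], [8.5, [0, 0, 13], [0, 0, 0]]]'

```text
time: 6.82
eef_pos: [0.5472, -0.2056, 0.1589]
orientation: [180.0, -0.0, 162.5]
contact_force: [0.3, 0.6, -0.3]
opening: 0.0849
finger_force: 0.0
```

Emit:
play_rows --steps '[[8.5, [-1.2, 3.2, 0], [0, 0, 0]], [8.5, [-2.5, 6.5, 0], [0, 0, 0]], [8.5, [-3.7, 9.8, 0], [0, 0, 0]], [8.5, [-5, 13.1, 0], [0, 0, 0]], [8.5, [-6.2, 16.4, 0], [0, 0, 0]]]'

```text
time: 7.23
eef_pos: [0.4847, -0.0405, 0.158]
orientation: [180.0, 0.0, 162.5]
contact_force: [0.6, 1.0, 0.5]
opening: 0.0849
finger_force: 0.0
```

Emit:
play_rows --steps '[[8.5, [-1.2, 3.2, 0], [0, 0, 0]], [8.5, [-2.0, 5.2, 0], [0, 0, 0]], [8.5, [-2.5, 6.45, 0], [0, 0, 0]], [8.5, [-2.5, 6.45, -1.5], [0, 0, 0]], [8.5, [-2.5, 6.45, -4], [0, 0, 0]]]'

```text
time: 7.65
eef_pos: [0.4635, 0.0235, 0.1207]
orientation: [179.9, 0.5, 162.7]
contact_force: [0.6, -0.3, -0.4]
opening: 0.085
finger_force: 0.0
```

Run:
```python
from h import *
print(env.get_state()["eef_pos"])
im,d=env.get_image("top");cv2.imwrite("pics/t1.png",im[...,::-1]);i2,_=env.get_image("side");cv2.imwrite("pics/s2.png",i2[...,::-1])
hs=cv2.cvtColor(im,cv2.COLOR_RGB2HSV);W=world("top",d)
m=(((hs[...,0]<6)|(hs[...,0]>175))&(hs[...,1]>120)&(hs[...,2]>50)&(W[...,2]>.054)&(W[...,2]<.08)).astype(np.uint8);m[:,:100]=0
n,l,st,c=cv2.connectedComponentsWithStats(m)
for i in range(1,n):
    if st[i,4]>40: print(st[i],np.median(W[l==i],0).round(4))
```

```text
[0.4634632  0.02350391 0.12071596]
[345 162  20  19 293] [ 0.5475 -0.2062  0.0675]
[132 197  20  20 290] [0.4591 0.2847 0.0629]
```

View pics/s2.png

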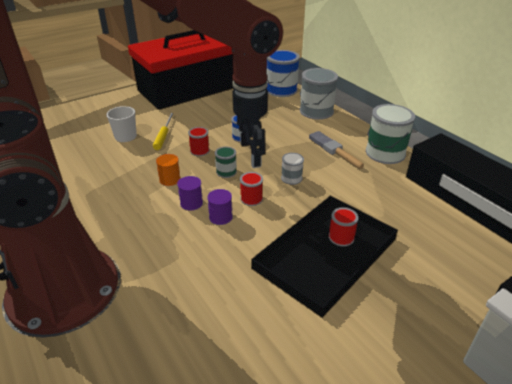

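The first tin stands upright in the tray at (343,226), top at 0.0675, and the gripper is over B at (252,188). Descending onto B.

Emit:
play_rows --steps '[[8.5, [0, 0, -1.5], [0, 0, 0]], [8.5, [0, 0, -3.5], [0, 0, 0]], [8.5, [0, 0, -5.5], [0, 0, 0]], [8.5, [0, 0, -7], [0, 0, 0]], [8.5, [0, 0, -8], [0, 0, 0]]]'

```text
time: 8.17
eef_pos: [0.4601, 0.0225, 0.0371]
orientation: [-180.0, -0.1, 162.5]
contact_force: [0.2, 0.5, 0.9]
opening: 0.0853
finger_force: 0.0
```

Emit:
play_rows --steps '[[8.5, [0, 0, -1], [0, 0, 0]], [8.5, [0, 0, -1.6], [0, 0, 0]], [8.5, [0, 0, -1.6], [0, 0, 0]], [7, [0, 0, -1.6], [0, 0, 0]], [6, [0, 0, -1.6], [0, 0, 0]]]'

```text
time: 8.58
eef_pos: [0.4615, 0.0226, 0.0226]
orientation: [180.0, 0.1, 162.5]
contact_force: [1.0, 0.3, 0.0]
opening: 0.0639
finger_force: 0.0
```

Emit:
play_rows --steps '[[5, [0, 0, 0], [0, 0, 0]], [4.5, [0, 0, 0], [0, 0, 0]], [4.5, [0, 0, 0], [0, 0, 0]], [4.5, [0, 0, 0], [0, 0, 0]], [4.5, [0, 0, 0], [0, 0, 0]]]'

```text
time: 9.0
eef_pos: [0.4619, 0.0225, 0.023]
orientation: [180.0, 0.1, 162.5]
contact_force: [0.8, -1.0, 5.4]
opening: 0.0528
finger_force: 62.9
```

Emit:
play_rows --steps '[[4.5, [0, 0, 1], [0, 0, 0]], [4.5, [0, 0, 3], [0, 0, 0]], [4.5, [0, 0, 6], [0, 0, 0]], [4.5, [0, 0, 9], [0, 0, 0]], [4.5, [0, 0, 11], [0, 0, 0]]]'

```text
time: 9.42
eef_pos: [0.4605, 0.0228, 0.1339]
orientation: [180.0, 0.1, 162.5]
contact_force: [0.2, -0.2, -2.5]
opening: 0.0527
finger_force: 63.4
```

Emit:
play_rows --steps '[[4.5, [-0.1, -1, 0], [0, 0, 0]], [4.5, [-0.4, -3, 0], [0, 0, 0]], [4.5, [-0.7, -6, 0], [0, 0, 0]], [4.5, [-1.1, -9, 0], [0, 0, 0]], [4.5, [-1.4, -12, 0], [0, 0, 0]]]'

```text
time: 9.83
eef_pos: [0.4441, -0.0981, 0.1297]
orientation: [-180.0, -0.2, 162.6]
contact_force: [0.0, 0.1, -2.6]
opening: 0.0528
finger_force: 63.5
```

Emit:
play_rows --steps '[[4.5, [-0.4, -3, 0], [0, 0, 0]], [4.5, [-0.7, -6, 0], [0, 0, 0]], [4.5, [-1.1, -9, 0], [0, 0, 0]], [4.5, [-1.4, -12, 0], [0, 0, 0]], [4.5, [-1.6, -13.6, 0], [0, 0, 0]]]'

```text
time: 10.25
eef_pos: [0.4284, -0.236, 0.1298]
orientation: [-180.0, -0.2, 162.4]
contact_force: [-0.2, -0.8, -2.5]
opening: 0.0525
finger_force: 63.7
```

Emit:
play_rows --steps '[[4.5, [0, 0, -2], [0, 0, 0]], [4.5, [0, 0, -4], [0, 0, 0]], [4.5, [0, 0, -6], [0, 0, 0]], [4.5, [0, 0, -7.5], [0, 0, 0]], [4.5, [0, 0, -8.5], [0, 0, 0]]]'

```text
time: 10.67
eef_pos: [0.4271, -0.2317, 0.0428]
orientation: [179.9, -0.4, 162.5]
contact_force: [-0.3, 0.1, -2.7]
opening: 0.0526
finger_force: 63.7
```

Emit:
play_rows --steps '[[4.5, [0, 0, -0.5], [0, 0, 0]], [4.5, [0, 0, -1], [0, 0, 0]], [4.5, [0, 0, -1.4], [0, 0, 0]], [4.5, [0, 0, -1.6], [0, 0, 0]], [4.5, [0, 0, -1.6], [0, 0, 0]]]'

```text
time: 11.08
eef_pos: [0.4308, -0.2334, 0.031]
orientation: [-180.0, 0.0, 162.5]
contact_force: [-0.5, -0.7, -2.5]
opening: 0.0527
finger_force: 63.7
```

Emit:
play_rows --steps '[[4.5, [0, 0, -0.1], [0, 0, 0]], [4.5, [0, 0, -0.2], [0, 0, 0]], [4.5, [0, 0, -0.25], [0, 0, 0]], [4.5, [0, 0, -0.25], [0, 0, 0]], [4.5, [0, 0, -0.25], [0, 0, 0]]]'

```text
time: 11.5
eef_pos: [0.4307, -0.2333, 0.0285]
orientation: [-180.0, 0.0, 162.5]
contact_force: [-0.2, 0.2, -3.5]
opening: 0.0527
finger_force: 63.7
```

Emit:
play_rows --steps '[[5.5, [0, 0, 0], [0, 0, 0]], [6, [0, 0, 0], [0, 0, 0]], [7, [0, 0, 0], [0, 0, 0]], [8, [0, 0, 0], [0, 0, 0]], [8, [0, 0, 0], [0, 0, 0]]]'

```text
time: 11.92
eef_pos: [0.4308, -0.2335, 0.0286]
orientation: [-180.0, 0.0, 162.5]
contact_force: [-0.4, -1.4, -0.4]
opening: 0.08
finger_force: 0.0
```

Emit:
play_rows --steps '[[8, [0, 0, 2], [0, 0, 0]], [8.5, [0, 0, 4], [0, 0, 0]], [8.5, [0, 0, 7], [0, 0, 0]], [8.5, [0, 0, 10], [0, 0, 0]], [8.5, [0, 0, 13], [0, 0, 0]]]'

```text
time: 12.33
eef_pos: [0.4302, -0.233, 0.1594]
orientation: [180.0, -0.0, 162.5]
contact_force: [0.4, -0.5, 0.2]
opening: 0.0847
finger_force: 0.0
```

Emit:
play_rows --steps '[[8.5, [0, 3, 2], [0, 0, 0]], [8.5, [0, 6, 4], [0, 0, 0]], [8.5, [0, 9, 5], [0, 0, 0]], [8.5, [0, 12, 5], [0, 0, 0]], [8.5, [0, 15, 5], [0, 0, 0]]]'

```text
time: 12.75
eef_pos: [0.4312, -0.0824, 0.2099]
orientation: [-180.0, 0.2, 162.5]
contact_force: [0.4, 0.3, -0.2]
opening: 0.0848
finger_force: 0.0
```

Run:
```python
from h import *
im,d=env.get_image("top");i2,_=env.get_image("side");cv2.imwrite("pics/s3.png",i2[...,::-1])
hs=cv2.cvtColor(im,cv2.COLOR_RGB2HSV);W=world("top",d)
m=(((hs[...,0]<6)|(hs[...,0]>175))&(hs[...,1]>120)&(hs[...,2]>50)&(W[...,2]>.054)&(W[...,2]<.08)).astype(np.uint8);m[:,:100]=0
n,l,st,c=cv2.connectedComponentsWithStats(m)
for i in range(1,n):
    if st[i,4]>40: print(st[i],np.median(W[l==i],0).round(4))
```

```text
[345 162  20  19 296] [ 0.5474 -0.2063  0.0676]
[132 197  20  20 294] [0.4586 0.2843 0.063 ]
[367 215  11  18 105] [ 0.4244 -0.2456  0.0681]
```

View pics/s3.png

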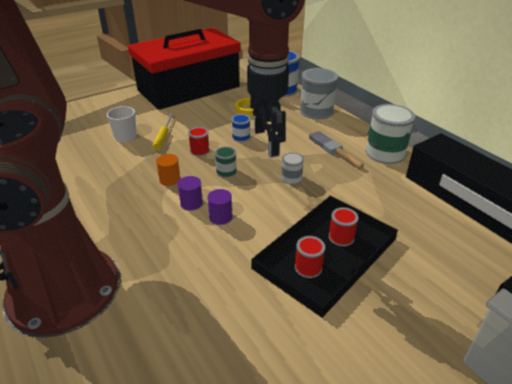

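Both tins stand upright in the tray, at (343,226) and (310,256). The third is unmoved at (199,141), and the gripper is clear. Handing in.

```bash
python3 -c "
from cell import env
print(env.job_done())"
```

```text
the job is handed in; nothing more can be done
None
```

Two red tins stand upright on the tray floor, the third red tin is where it began, and the job was handed in at about 13 s of robot time; no verdict came back.

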